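Walk the keg aside and pack the ointment jars

TASK

The heavy sealed steel keg is crowding the packing crate. Take it by its cap and walk it along the worktop on its bottom rim, in three or more short steps: rock it up onto its near edge and swing it round a little, then onto its far edge and swing, and so on in turn, never lifting it clear of the worktop, until it stands flat and wholly on the round mat. Pack every squat ointment jar that stands round the keg and the crate upright into the divided crate, one to a cell, let go of everything, and do not disturb the other things on the desk.

Things in the scene. Friction and masses are not known exactly. Their poses are not given: they have to be found in the camera images.
- keg: loose sealed steel keg, 140 mm in diameter (rim radius 70), 150 mm tall, round grey cap 45 mm in diameter on its axis from 150 to 201 mm up; 1.7 to 2.3 kg, centre of mass near mid height. Too heavy for a small arm to lift or drag; about 8 N sideways at the cap tips it onto its rim, on which it can be swung round. Origin: centre of its underside; z up along its axis
- keg_cap (a point): point on the keg's axis 182 mm above its underside, mid height of the cap: grip across the cap here, pads in any direction
- keg_near (a point): point on the keg's bottom rim, 70 mm from the axis, on the side of the keg that faces the robot (-x) at the start; it turns with the keg. Leaning onto its near edge raises keg_far and leaves keg_near down
- keg_far (a point): point on the keg's bottom rim opposite to keg_near, on the side away from the robot (+x). Leaning onto its far edge raises keg_near and leaves keg_far down
- mat: thin round dark mat with a paler ring, 180 mm in diameter, lying on the worktop to the left of the keg, practically flush (1 mm, no step to climb), fixed. Origin: its centre. Behind mat and keg stands a monitor, its screen 0.12 to 0.47 m above the worktop and slanting from x = 0.53, y = 0.15 (left end) to x = 0.76, y = -0.34: keep the arm in front of it
- crate: grey open divided crate, 163 mm (its x) by 212 mm (its y), 34 mm high, fixed. 2 x 3 cells, each 74 (x) by 64 mm (y) inside; centres at x = -39.5 or +39.5 mm and y = -69, 0 or +69 mm in its frame; floor 5 mm up, outer walls 34 mm and dividers 30 mm high, all 5 mm thick. Origin: centre of its underside, z up
- jar_1: squat white ointment jar with a ribbed grey screw lid, standing; 54 mm in diameter over the lid (from 34 mm up), 52 mm below it, 56 mm tall; 0.15 kg; loose. Grip across the lid. Origin: centre of its underside; z up along the jar. May be absent
- jar_2: squat white ointment jar with a ribbed grey screw lid, standing; 54 mm in diameter over the lid (from 34 mm up), 52 mm below it, 56 mm tall; 0.15 kg; loose. Grip across the lid. Origin: centre of its underside; z up along the jar. May be absent
- jar_3: squat white ointment jar with a ribbed grey screw lid, standing; 54 mm in diameter over the lid (from 34 mm up), 52 mm below it, 56 mm tall; 0.15 kg; loose. Grip across the lid. Origin: centre of its underside; z up along the jar. May be absent
- jar_4: squat white ointment jar with a ribbed grey screw lid, standing; 54 mm in diameter over the lid (from 34 mm up), 52 mm below it, 56 mm tall; 0.15 kg; loose. Grip across the lid. Origin: centre of its underside; z up along the jar. May be absent
- jar_5: squat white ointment jar with a ribbed grey screw lid, standing; 54 mm in diameter over the lid (from 34 mm up), 52 mm below it, 56 mm tall; 0.15 kg; loose. Grip across the lid. Origin: centre of its underside; z up along the jar. May be absent
- mouse: bystander, leave it where it is: black computer mouse, 100 x 60 x 37 mm
- amber_vial: bystander, leave it where it is: orange pill vial with white cap, 47 mm in diameter, 74 mm tall; origin at its underside
- tall_bottle: bystander, leave it where it is: taller white bottle, 53 mm in diameter, 85 mm tall, not one of the jars; origin at its underside
- tape: bystander, leave it where it is: roll of brown packing tape lying flat, 96 mm in diameter, 48 mm high; origin at its underside
Things that resemble listed ones, but are neither listed nor needed, are in the scene too. Leave any brown look-alike of the jar_4 alone.

How it is judged:
On the way, in this order (a step that is already met when the one before it is completed fails the run):
1. the keg is leaned up onto its near edge (more than 5 degrees) (height (world z) of keg_far above 0.009 m and height (world z) of keg_near below 0.009 m and angle between keg's own z axis and vertical above 0.08 rad), for 0.1 s.
2. then leaned over onto its far edge, having left its place by more than 15 mm (height (world z) of keg_near above 0.009 m and height (world z) of keg_far below 0.009 m and angle between keg's own z axis and vertical above 0.08 rad and distance of keg from where it was at the start of the episode above 0.015 m), for 0.1 s.
3. then leaned onto its near edge again, more than 50 mm from where it began (all of step 1 and distance of keg from where it was at the start of the episode above 0.05 m), for 0.1 s.
At the end, for the whole second after the job is handed in: the keg stands flat and still, its axis within 22 mm of the mat's centre (wholly on the mat); every ointment jar present stands on the floor of a crate cell (underside less than 20 mm above the worktop, leaning less than 0.2 rad) (horizontal distance between keg and mat below 0.022 m and angle between keg's own z axis and vertical below 0.03 rad and height (world z) of keg below 0.006 m and linear speed of keg below 0.02 m/s and x of jar_1 in the frame of crate between -0.075 and 0.075 m and y of jar_1 in the frame of crate between -0.1 and 0.1 m and height (world z) of each of jar_1, jar_2, jar_3, jar_4, jar_5 below 0.02 m and angle between each of jar_1, jar_2, jar_3, jar_4, jar_5's own z axis and vertical below 0.2 rad and linear speed of each of jar_1, jar_2, jar_3, jar_4, jar_5 below 0.03 m/s and x of jar_2 in the frame of crate between -0.075 and 0.075 m and y of jar_2 in the frame of crate between -0.1 and 0.1 m and x of jar_3 in the frame of crate between -0.075 and 0.075 m and y of jar_3 in the frame of crate between -0.1 and 0.1 m and x of jar_4 in the frame of crate between -0.075 and 0.075 m and y of jar_4 in the frame of crate between -0.1 and 0.1 m and x of jar_5 in the frame of crate between -0.075 and 0.075 m and y of jar_5 in the frame of crate between -0.1 and 0.1 m); the robot touches nothing.
It fails at once if the keg is lifted clear of the worktop ((angle between keg's own z axis and vertical below 0.1 rad and height (world z) of keg above 0.02 m) or height (world z) of keg above 0.055 m).
It fails at once if the keg is knocked over (angle between keg's own z axis and vertical above 0.7 rad).
It fails at once if the mouse, the orange vial, the tape roll or the taller white bottle is disturbed by more than 40 mm (distance of any of mouse, amber_vial, tape, tall_bottle from where it was at the start of the episode above 0.04 m).
Of jar_1, jar_2, jar_3, jar_4, jar_5 only 3 to 5 are there at a start; the rules pass over those that are not, and their reading is None.
At some moment in a run one of jar_1, jar_2, jar_3, jar_4, jar_5 may be knocked a few centimetres aside while the robot is not near it.
It also fails if it takes over 210 s, if anything falls off the work surface, if the arm or the gripper's body presses on something with over 40 N, if the wrist force passes 120 N, or if a joint passes its speed limit or range.

ROBOT

A 7-joint arm with a two-finger parallel gripper is mounted at the origin on a cart in front of the work surface, level with it; the furniture and walls round the work are solid. World frame = base frame: x ahead of the robot, y to its left, z up, the work surface at z = 0. Lengths are in m, angles in rad, forces in N, time in s.
With the tool pointing down it reaches from about 0.35 to 0.9 m from the base axis. Payload 7.2 kg.
Tool frame: the origin (TCP) lies midway between the tips of the shut fingers; the grasp point (between the pads) lies 19 mm behind it; z points along the fingers, y is the line along which they close (so a half turn about z gives the same grasp; the last joint's range is limited). The gripper opens to 88 mm and grips with 3 to 60 N. Pads are 20 mm wide; open, the fingers measure 115 mm over their backs; the gripper's body (75 mm by 178 mm) begins 61 mm behind the grasp point.
Start: joints at [1.076, 0.411, -0.013, 1.596, 0.006, 1.134, -0.082], TCP at [0.259, -0.569, 0.19] pointing down, gripper open.
Joint ranges: [-2.95, 2.95], [-0.29, 1.99], [-1.47, 1.44], [0.14, 2.54], [-1.03, 4.17], [0.13, 1.85], [-2.86, 2.86]. Speed limits (rad/s): [2.39, 2.39, 3.01, 3.01, 3.14, 3.14, 3.14].

INTERFACE

Orientations are given as a rotation vector (axis times angle).
In Python, from rig import r, eoat, sensors, camera, camera_params gives the robot as it stands. Calls block until the motion is done:
- r.movep(position, orientation): joint-space move of the TCP to a pose.
- r.move_l(position, v=0.15, frame=None, until_force=None): straight line of the TCP; frame=None keeps the orientation; v is the mean speed in m/s. With until_force (N) it stops when the force on the tool has changed by that much, and returns True; else False.
- r.set_joints(angles): joint-space move.
- eoat.gripper_to(opening, f_grip=None): opening from 0.0 (shut) to 1.0 (fully open); f_grip is the grip in N (None keeps the last); returns when the fingers have stopped.
- r.dwell(seconds).
- r.ik(position, orientation): joint angles nearest the present ones, or None.
- sensors.observe(): the state.
- camera(name): name is "scene" or "top" or "wrist"; returns the picture (480x640x3 uint8, red, green, blue); there is no depth.
- camera_params(name): a dict with "camera_matrix" (3x3 intrinsics, pixels), "view" (4x4, takes a point from world to camera coordinates). Camera axes: x right, y up, looking along -z (the intrinsics and any distortion apply to the point x, -y, -z); pixel columns grow to the right and rows downward; lengths in m; the calibration is good to about 2 mm. A picture is of the moment at which its call begins: read the wrist's pose just before it. camera_params takes no time and is no camera call; for the wrist camera it gives the pose at the moment of the call.
A pose or a line that the arm cannot do raises r.IKError and nothing moves.
- r.close_job(): hands the job in; it is judged then, once.
The state is a dict: "time_s": time; "joints": joint angles; "qvel": joint speeds; "tau": joint torques, N m; "ee_pos": TCP position; "tool_rot": TCP orientation; "wrist_force": force on the tool from outside, world axes, zero at the start; "torque": the same for the moment, N m; "grip_width": opening from 0.0 (shut) to 1.0 (fully open); "grasp_force": force on a finger pad.
Only numpy, scipy, OpenCV 4.12 (cv2) and the standard library are available. Lean on these libraries where they do the work, as an engineer would, in place of code of your own. Each camera call takes 0.05 s, during which the arm holds its last target. There are 200 camera calls.

## Working session

There is one attempt and no reset: what is moved stays moved. The work goes in short steps, each a Python script; the robot and the scene stay as the last script left them, time stands still between calls to the robot, and variables do not carry over. Pictures are saved under pics/ and viewed, at most 14 in all, crops included, and the job is handed in when it is done.

```bash
ls; mkdir -p pics
python3 - <<'E'
from rig import r,eoat,sensors,camera,camera_params
import cv2
s=sensors.observe();print(s)
for n in("scene","top","wrist"):
    cv2.imwrite(f"pics/{n}0.png",camera(n)[:,:,::-1]);p=camera_params(n);print(n,p)
E
```

```text
pics
{'time_s': 0.0, 'joints': array([ 1.07581694,  0.41190186, -0.01272715,  1.59703344,  0.00560777,
        1.13429309, -0.082226  ]), 'qvel': array([-6.85588610e-04, -3.03221915e-04,  8.65130501e-06, -1.51464398e-03,
        2.31846476e-03, -4.06212298e-04, -9.26914265e-05]), 'tau': array([-1.13992530e-03, -5.87954593e+01,  6.40804656e-01, -2.91083032e+01,
       -5.37828833e-02,  1.81444595e-02,  7.94533616e-05]), 'ee_pos': array([ 0.25844836, -0.56845212,  0.18951216]), 'tool_rot': array([-3.06883119e+00, -6.65006356e-01,  7.06181911e-04]), 'wrist_force': array([0.70649906, 0.0058399 , 0.55288331]), 'torque': array([-0.00762728,  0.00985517, -0.03529998]), 'grasp_force': 0.0, 'grip_width': 0.9987567941174358}
scene {'camera_matrix': array([[487.39141163,   0.        , 327.94327802],
       [  0.        , 487.39141163, 239.31415732],
       [  0.        ,   0.        ,   1.        ]]), 'view': array([[ 0.92430833, -0.38117246, -0.01901736, -0.6134929 ],
       [ 0.18861178,  0.4129114 ,  0.89102737, -0.16300271],
       [-0.33178261, -0.82717092,  0.45355107, -1.25837689],
     
[... 317 characters left out ...]
786808, -0.0036945 ,  0.1552514 , -0.59095169],
       [-0.1552851 , -0.03498791,  0.98724991, -1.48023353],
       [ 0.        ,  0.        ,  0.        ,  1.        ]])}
wrist {'camera_matrix': array([[362.07956206,   0.        , 316.54737676],
       [  0.        , 362.07956206, 238.21267859],
       [  0.        ,   0.        ,   1.        ]]), 'view': array([[ 4.14572267e-01, -9.10016288e-01, -4.36428341e-04,
        -6.25519045e-01],
       [ 8.72378946e-01,  3.97562389e-01, -2.84427709e-01,
         3.56649756e-02],
       [ 2.59007355e-01,  1.17535109e-01,  9.58697391e-01,
        -3.89096852e-01],
       [ 0.00000000e+00,  0.00000000e+00,  0.00000000e+00,
         1.00000000e+00]])}
```

View pics/top0.png

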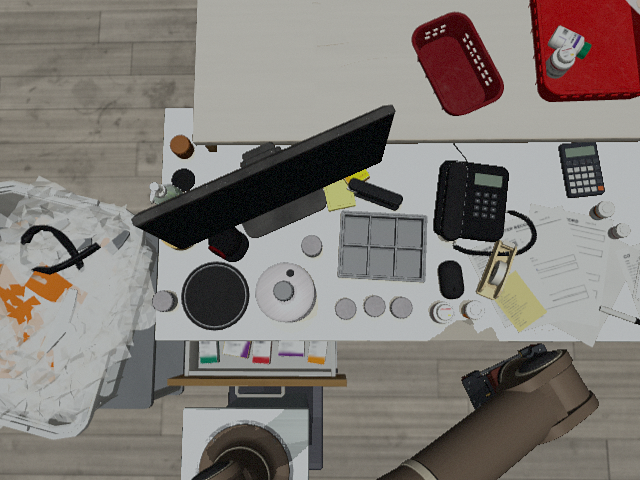

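View pics/scene0.png

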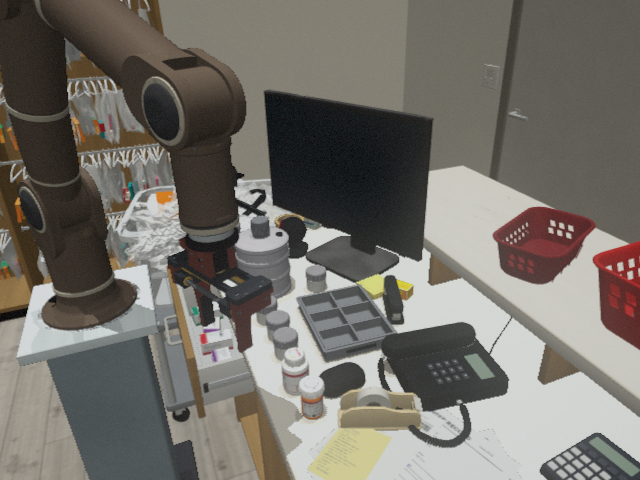

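The top view shows the keg at (285,291), the mat at (216,295) and the crate at (382,246). Grey-lid candidates for jars are (311,245), (345,308), (374,306), (401,307) and (163,300). Look-alikes are the brown one at (181,147), white-capped bottles at (443,311) and (472,310), and bottles at (602,210) and (620,230). I'll check these in one close crop.

```bash
cat > h.py <<'E'
import numpy as np,cv2
from rig import r,eoat,sensors,camera,camera_params
def ray(p,u,v):
    K=p["camera_matrix"];V=p["view"];d=np.linalg.inv(K)@[u,v,1];d=np.array([d[0],-d[1],-d[2]])
    R=V[:3,:3];return -R.T@V[:3,3],R.T@d
def onz(p,u,v,z):
    c,d=ray(p,u,v);return c+d*(z-c[2])/d[2]
def pix(p,P):
    q=p["view"][:3,:3]@P+p["view"][:3,3];q=p["camera_matrix"]@[q[0],-q[1],-q[2]];return q[:2]/q[2]
def save(n,im): cv2.imwrite(f"pics/{n}.png",im[:,:,::-1])
E
python3 - <<'E'
from h import *
im=cv2.imread("pics/top0.png");p=camera_params("top")
for n,u,v,z in[("j311",311,245,.056),("j345",345.5,308.5,.056),("j374",374.5,306,.056),("j401",401,307,.056),("j163",163,301,.056),("brown",181,147,.056),("wb443",443,311,.08),("wb472",472,310,.07),("mat",216,295,.001),("cap",284,291,.201),("roll",228,243,.04),("602",602,210,.05),("kegbody",285.5,292,.15)]:
    print(n,onz(p,u,v,z).round(3))
for n,u,v in[("c",341,210.5),("c",428,213.5),("c",423,285),("c",337,279)]: print(n,onz(p,u,v,.034).round(3))
a=cv2.resize(im[220:340,140:300],None,fx=4,fy=4);b=cv2.resize(im[220:340,300:500],None,fx=4,fy=4)
s=cv2.imread("pics/scene0.png")[170:430,220:420];s=cv2.resize(s,None,fx=2.3,fy=2.3)
cv2.imwrite("pics/c1.png",cv2.resize(np.vstack([cv2.resize(im[135:340,140:500],None,fx=2.2,fy=2.2)]),(800,455)))
E
```

```text
j311 [ 0.557 -0.17   0.056]
j345 [ 0.398 -0.256  0.056]
j374 [ 0.404 -0.328  0.056]
j401 [ 0.401 -0.394  0.056]
j163 [0.416 0.203 0.056]
brown [0.818 0.172 0.056]
wb443 [ 0.391 -0.492  0.08 ]
wb472 [ 0.394 -0.565  0.07 ]
mat [0.434 0.08  0.001]
cap [ 0.433 -0.115  0.201]
roll [0.565 0.045 0.04 ]
602 [ 0.645 -0.904  0.05 ]
kegbody [ 0.433 -0.114  0.15 ]
c [ 0.65  -0.246  0.034]
c [ 0.641 -0.47   0.034]
c [ 0.457 -0.453  0.034]
c [ 0.473 -0.235  0.034]
```

View pics/c1.png

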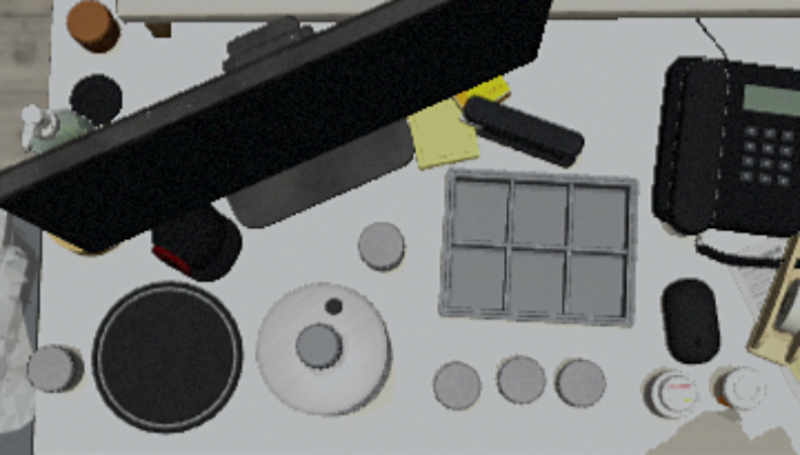

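View pics/wrist0.png

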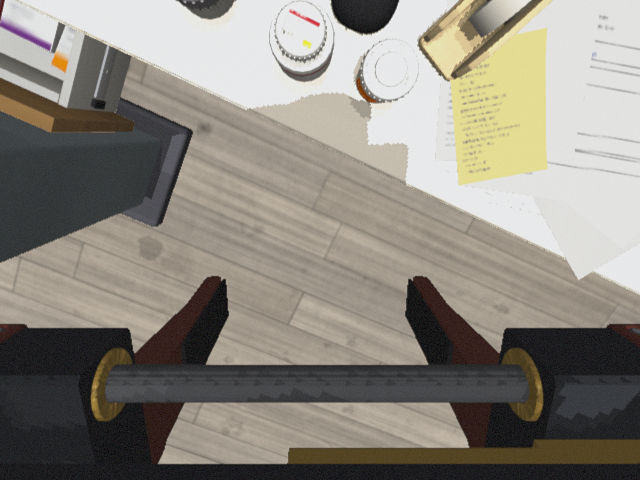

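The crop shows five grey-lidded squat jars, the bystander bottles at top-view (443,311) and (472,310), and the brown look-alike at (181,147). The keg has a dark dot that reveals its yaw. Next I'll refine the positions with masks.

```bash
cat >> h.py <<'E'
def blob(im,box,lo,hi):
    "largest component of low-saturation pixels with value lo..hi in box u0,v0,u1,v1"
    u0,v0,u1,v1=box;a=cv2.cvtColor(im[v0:v1,u0:u1],cv2.COLOR_RGB2HSV)
    m=((a[...,2]>=lo)&(a[...,2]<=hi)&(a[...,1]<50)).astype(np.uint8)
    m=cv2.morphologyEx(m,cv2.MORPH_OPEN,np.ones((3,3)))
    cs,_=cv2.findContours(m,cv2.RETR_EXTERNAL,cv2.CHAIN_APPROX_NONE)
    if not cs: return None
    c=max(cs,key=cv2.contourArea);return c+np.array([u0,v0])
def jars(im,p,seeds,z=.056):
    for u,v in seeds:
        c=blob(im,(u-20,v-20,u+20,v+20),90,185)
        if c is None: yield None;continue
        (x,y),rad=cv2.minEnclosingCircle(c);yield onz(p,x,y,z)[:2].round(4),round(rad,1),cv2.contourArea(c)
E
python3 - <<'E'
from h import *
im=cv2.imread("pics/top0.png")[:,:,::-1];p=camera_params("top")
print("px",[im[v,u].tolist() for u,v in[(311,245),(374,306),(330,300),(355,232),(368,213)]])
for j in jars(im,p,[(311,245),(345,308),(374,306),(401,307),(163,300)]): print(j)
c=blob(im,(332,200,434,292),60,185);R=cv2.minAreaRect(c);b=cv2.boxPoints(R)
q=np.array([onz(p,u,v,.034)[:2] for u,v in b]);print("crate",q.round(3),q.mean(0).round(4),[np.linalg.norm(q[i]-q[i-1]).round(3) for i in range(4)])
q=np.array([onz(p,u,v,.03)[:2] for u,v in [(396.5,248)]]);
c=blob(im,(175,255,255,335),0,70);(x,y),R=cv2.minEnclosingCircle(c);print("mat",onz(p,x,y,.001),R,onz(p,x+R,y,.001)[1]-onz(p,x,y,.001)[1])
c=blob(im,(272,279,297,304),60,150);(x,y),R=cv2.minEnclosingCircle(c);print("cap",x,y,R,onz(p,x,y,.201))
a=im[255:330,250:325].max(2);print("dot",im[272,290],np.argwhere(im[262:282,280:300].max(2)<80).mean(0)+[262,280])
V=camera_params("wrist")["view"];s=sensors.observe();print("cam-tcp",-V[:3,:3].T@V[:3,3]-s["ee_pos"])
E
```

```text
px [[143, 142, 145], [146, 145, 146], [182, 185, 185], [123, 126, 128], [106, 109, 112]]
(array([ 0.5599, -0.1691]), 11.0, 315.0)
(array([ 0.3919, -0.2558]), 14.0, 455.0)
(array([ 0.3946, -0.3199]), 16.0, 426.0)
(array([ 0.3964, -0.3904]), 13.8, 373.5)
(array([0.4197, 0.2339]), 21.1, 777.0)
crate [[ 0.461 -0.232]
 [ 0.655 -0.245]
 [ 0.639 -0.473]
 [ 0.448 -0.457]] [ 0.5508 -0.3517] [np.float64(0.225), np.float64(0.194), np.float64(0.229), np.float64(0.193)]
mat [0.43183752 0.08219509 0.001     ] 30.309555053710938 -0.07942592185661201
cap 283.0 290.0 10.816754341125488 [ 0.43485067 -0.11225594  0.201     ]
dot [48 49 50] [272.675 289.975]
cam-tcp [0.07043169 0.03090325 0.19316435]
```

```bash
cat >> h.py <<'E'
from scipy.spatial.transform import Rotation as Ro
D=np.diag([1.,-1,-1])
def rv(psi,pre=None):
    M=Ro.from_euler("z",psi).as_matrix()@D
    if pre is not None: M=pre@M
    return Ro.from_matrix(M).as_rotvec()
E
python3 - <<'E'
from h import *
r.movep([.43,-.33,.32],rv(0))
s=sensors.observe();print(s["time_s"],s["ee_pos"],s["tool_rot"],s["joints"].round(2),s["wrist_force"])
p=camera_params("wrist");np.save("w1.npy",p,allow_pickle=True);im=camera("wrist");save("w1",im)
for P in [(.398,-.256,.056),(.404,-.328,.056),(.401,-.394,.056),(.557,-.17,.056),(.555,-.351,.03)]: print(P,pix(p,np.array(P)).round(0))
E
```

```text
1.375 [ 0.42924304 -0.33094381  0.31951158] [ 3.14150393e+00 -1.44559213e-03 -1.33877703e-03] [ 0.61  0.19 -0.05  1.6   0.01  1.36 -1.01] [ 0.28752898  0.22312597 -1.13109986]
(0.398, -0.256, 0.056) [257. 218.]
(0.404, -0.328, 0.056) [313. 214.]
(0.401, -0.394, 0.056) [364. 216.]
(0.557, -0.17, 0.056) [177.  86.]
(0.555, -0.351, 0.03) [331.  90.]
```

View pics/w1.png

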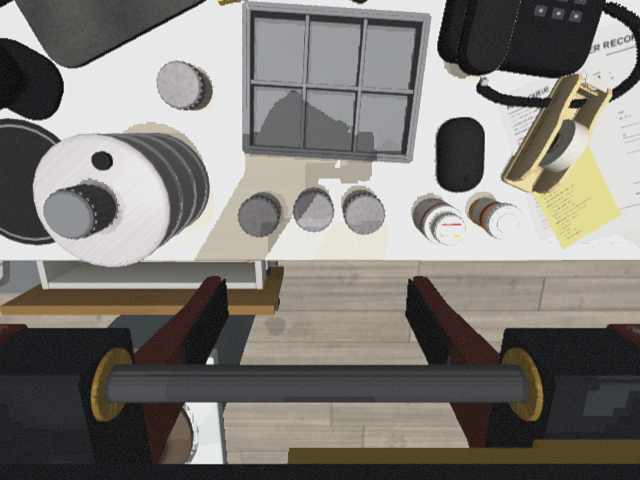

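The wrist view shows the jars' lids at (259,212), (314,208), (363,211) and (180,85). The crate's outer rim corners are at about (247,4), (430,14), (411,161) and (244,152).

Run:
```python
from h import *
p=np.load("w1.npy",allow_pickle=True).item()
for u,v in[(258.5,213),(314,208.5),(363,211.5),(181,84.5)]: print(onz(p,u,v,.056).round(4))
q=np.array([onz(p,u,v,.034)[:2] for u,v in[(247,4),(430,14),(411,160),(244,151)]]);print(q.round(3),q.mean(0).round(4),[np.linalg.norm(q[i]-q[i-1]).round(3) for i in range(4)])
print("yaw",np.arctan2(*( (q[1]-q[0])[::-1]))+np.pi/2,np.arctan2(*((q[0]-q[3])[::-1])))
print("div",onz(p,305,87,.03).round(4),onz(p,360,90,.03).round(4))
print("cap",onz(p,68,215,.201).round(3), "tall",onz(p,445,226,.085).round(3),"vial",onz(p,497,220,.074).round(3))
print("deskedge",onz(p,330,260,0).round(3))
```

```text
[ 0.405  -0.2577  0.056 ]
[ 0.4109 -0.3293  0.056 ]
[ 0.4069 -0.3923  0.056 ]
[ 0.5584 -0.1743  0.056 ]
[[ 0.647 -0.252]
 [ 0.637 -0.465]
 [ 0.47  -0.455]
 [ 0.482 -0.239]] [ 0.559  -0.3528] [np.float64(0.166), np.float64(0.213), np.float64(0.167), np.float64(0.216)]
yaw -0.04798895664571878 -0.07814237921338656
div [ 0.5585 -0.3183  0.03  ] [ 0.555  -0.3865  0.03  ]
cap [ 0.436 -0.114  0.201] tall [ 0.395 -0.489  0.085] vial [ 0.4   -0.557  0.074]
deskedge [ 0.32  -0.353  0.   ]
```

```bash
cat >> h.py <<'E'
CR=np.array([.557,-.352]);CY=-.05
def cell(i,j):
    c,s=np.cos(CY),np.sin(CY);return CR+np.array([[c,-s],[s,c]])@[.0395*i,.069*j]
def pick(xy,psi=np.pi/2,op=.85):
    eoat.gripper_to(op,f_grip=25)
    r.movep([*xy,.13],rv(psi));r.move_l([*xy,.034],v=.15)
    eoat.gripper_to(.3);w=sensors.observe()["grip_width"];r.move_l([*xy,.13],v=.2);return round(w,3)
def place(xy,psi=np.pi/2+CY):
    r.movep([*xy,.13],rv(psi));hit=r.move_l([*xy,.0405],v=.12,until_force=12)
    s=sensors.observe();z=s["ee_pos"].round(4);eoat.gripper_to(.73);r.move_l([*xy,.15],v=.2)
    print("placed",hit,z,s["grip_width"].round(3),"t",s["time_s"])
E
python3 - <<'E'
from h import *
for xy,c in[((.404,-.257),(-1,1)),((.409,-.329),(-1,0)),((.406,-.393),(-1,-1))]:
    print(pick(xy)); place(cell(*c))
r.movep([.43,-.33,.32],rv(0))
save("w2",camera("wrist"));save("top2",camera("top"))
E
```

```text
0.299Traceback (most recent call last):
  File "<stdin>", line 3, in <module>
  File "h.py", line 40, in place
    print("placed",hit,z,s["grip_width"].round(3),"t",s["time_s"])
                         ^^^^^^^^^^^^^^^^^^^^^
AttributeError: 'float' object has no attribute 'round'
```

The grip closed to 0.3, so the first jar was missed. I'll look before going on.

```bash
sed -i 's/s\["grip_width"\].round(3)/s["grip_width"]/' h.py
python3 - <<'E'
from h import *
s=sensors.observe();print(s["ee_pos"],s["time_s"],s["grip_width"])
r.movep([.43,-.33,.32],rv(0))
save("w2",camera("wrist"))
E
```

```text
[ 0.52035361 -0.28094304  0.14906603] 8.3417 0.7301376414503533
```

View pics/w2.png

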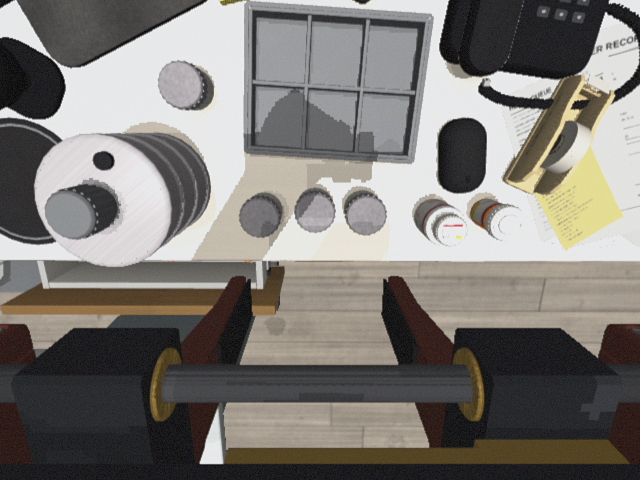

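Run:
```python
from h import *
xy=(.404,-.257);psi=np.pi/2
eoat.gripper_to(.85,f_grip=25)
r.movep([*xy,.13],rv(psi));print(r.move_l([*xy,.034],v=.12,until_force=15))
s=sensors.observe();print(s["ee_pos"],s["tool_rot"],s["wrist_force"],s["grip_width"])
save("w3",camera("wrist"));save("s3",camera("scene"))
a=cv2.imread("pics/w3.png");b=cv2.imread("pics/s3.png")[200:400,180:380]
cv2.imwrite("pics/c3.png",np.hstack([cv2.resize(a[60:480],(480,315)),cv2.resize(b,(315,315))]))
```

```text
False
[ 0.40446349 -0.25723818  0.03453462] [2.22095126e+00 2.22069285e+00 3.85419551e-04] [-0.23214892  0.33947082 -0.03822502] 0.852346574114899
```

View pics/c3.png

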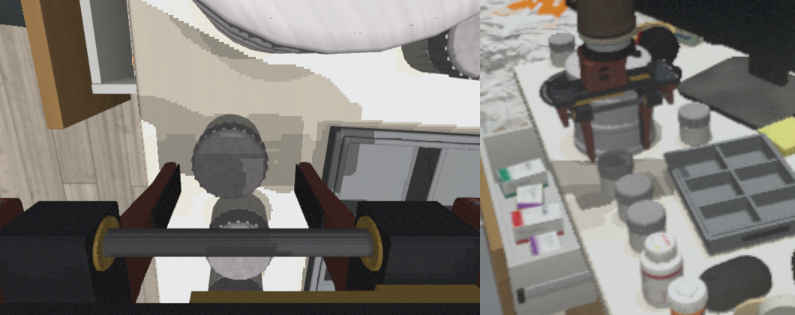

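Run:
```python
from h import *
ps=camera_params("scene");pw=camera_params("wrist")
for P in[(.404,-.257,.034),(.404,-.257,.056),(.404,-.257,0),(.366,-.257,.034),(.442,-.257,.034),(.366,-.257,.056)]: 
    print(P,"scene",pix(ps,np.array(P)).round(1),"wrist",pix(pw,np.array(P)).round(1))
b=cv2.imread("pics/s3.png")[240:340,220:320];cv2.imwrite("pics/c4.png",cv2.resize(b,(600,600),interpolation=cv2.INTER_CUBIC))
```

```text
(0.404, -0.257, 0.034) scene [268.2 307.4] wrist [316.7 269.7]
(0.404, -0.257, 0.056) scene [267.5 299.7] wrist [316.8 285.5]
(0.404, -0.257, 0) scene [269.2 319. ] wrist [316.6 250.8]
(0.366, -0.257, 0.034) scene [252.7 311.2] wrist [250.4 269.8]
(0.442, -0.257, 0.034) scene [283.4 303.7] wrist [382.9 269.7]
(0.366, -0.257, 0.056) scene [251.8 303.4] wrist [243.1 285.5]
```

View pics/c4.png

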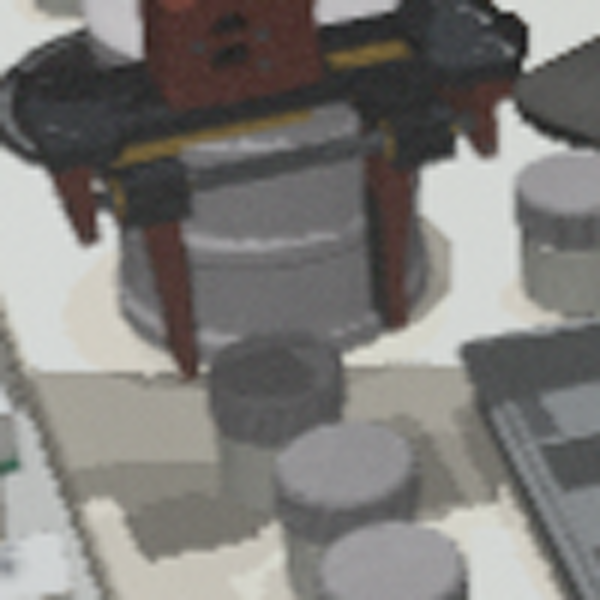

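```bash
cat >> h.py <<'E'
def tri(rays):
    A=np.zeros((3,3));b=np.zeros(3)
    for c,d in rays:
        d=d/np.linalg.norm(d);M=np.eye(3)-np.outer(d,d);A+=M;b+=M@c
    return np.linalg.solve(A,b)
E
python3 - <<'E'
from h import *
ps=camera_params("scene");pw=camera_params("wrist")
im=cv2.imread("pics/w3.png");a=im[240:330,200:440];h=cv2.cvtColor(a,cv2.COLOR_BGR2HSV)
# finger rows: reddish/dark brown
m=((a[...,2].astype(int)-a[...,0]>20)&(a[...,2]<130));ys,xs=np.nonzero(m)
for side in(xs<120,xs>=120):
    k=ys[side].min();print("tip",k+240,xs[side][ys[side]<k+3].mean()+200)
for w,s in[((240,277),(252,302.5)),((394,277),(286,294))]: print(tri([ray(pw,*w),ray(ps,*s)]).round(4))
print(tri([ray(pw,307,293),ray(ps,265.8,301.3)]))
cv2.imwrite("pics/c5.png",cv2.resize(im[200:400,190:450],(780,600)))
E
```

```text
tip 276 227.32142857142858
tip 276 405.25
[ 0.3661 -0.2526  0.0559]
[ 0.4475 -0.253   0.0562]
[ 0.39874847 -0.26135035  0.05564144]
```

View pics/c5.png

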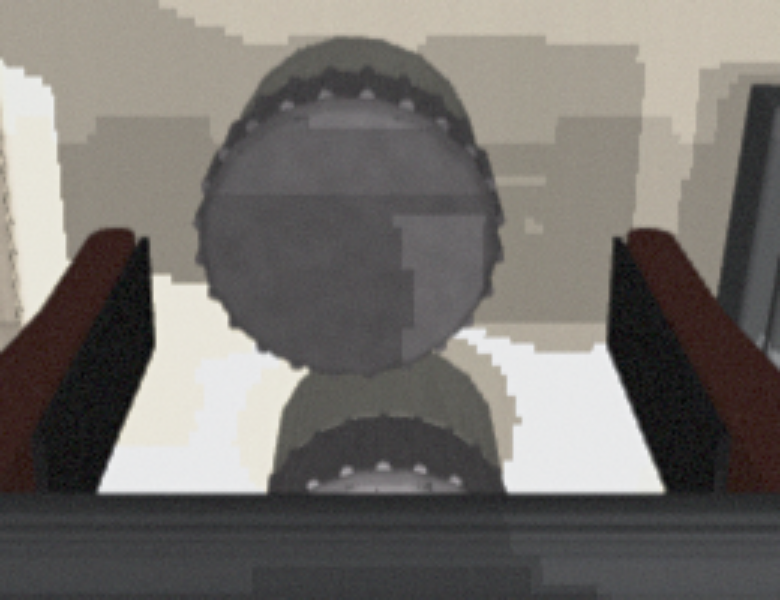

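The fingertips sit about 22 mm behind the reported TCP, as triangulated from two views, so they passed above the lid. I'll correct the heights with this offset.

```bash
sed -i 's/\[\*xy,\.034\],v=\.15/[*xy,.015],v=.12,until_force=15/; s/\[\*xy,\.0405\]/[*xy,.0215]/' h.py
python3 - <<'E'
from h import *
xy=(.401,-.259);psi=np.pi/2
r.move_l([*xy,.034],v=.1);print(r.move_l([*xy,.015],v=.06,until_force=10))
eoat.gripper_to(.3);s=sensors.observe();print(s["grip_width"],s["grasp_force"],s["ee_pos"])
save("w4",camera("wrist"));cv2.imwrite("pics/c6.png",cv2.imread("pics/w4.png")[180:400,160:480])
E
```

```text
False
0.6085810808800002 25.00030517578125 [ 0.40091443 -0.25907667  0.01516383]
```

View pics/c6.png

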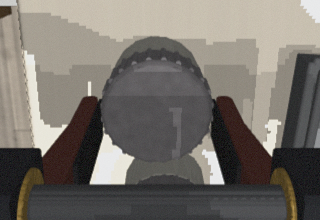

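Run:
```python
from h import *
r.move_l([.401,-.259,.13],v=.2);place(cell(-1,1))
for xy,c in[((.405,-.331),(-1,0)),((.402,-.395),(-1,-1))]:
    w=pick(xy);print(w)
    if not .57<w<.65: break
    place(cell(*c))
r.movep([.43,-.33,.32],rv(0))
p=camera_params("wrist");im=camera("wrist");save("w5",im);np.save("w5.npy",p,allow_pickle=True);save("top5",camera("top"))
```

```text
placed False [ 0.5216 -0.2814  0.0222] 0.6062603147246649 t 15.8583
0.605
placed False [ 0.5179 -0.3504  0.022 ] 0.6055215370490039 t 21.95
0.607
placed True [ 0.5123 -0.4183  0.0203] 0.6059337141550756 t 27.9
```

View pics/w5.png

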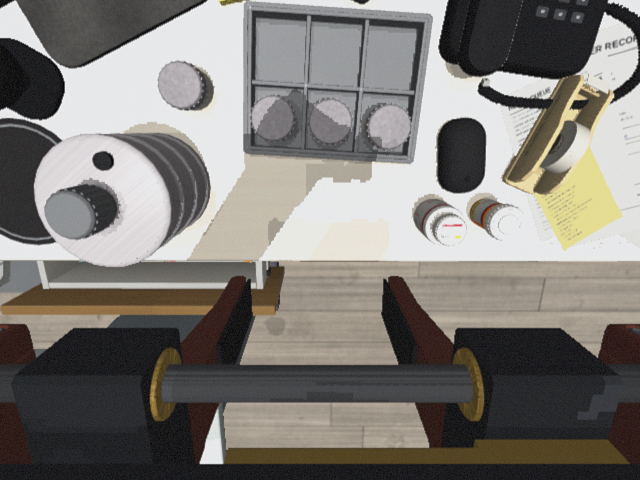

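Three jars stand in the front cells at (273,118), (329,120) and (389,128). Next is the left jar, routed high and close to the base to avoid the keg and monitor.

Run:
```python
from h import *
P=np.pi/2
r.movep([.37,-.05,.32],rv(P));r.movep([.416,.203,.30],rv(P))
p=camera_params("wrist");save("w6",camera("wrist"));print("jar top expected px",pix(p,np.array([.416,.203,.056])))
w=pick((.416,.203));print(w)
if .57<w<.65:
    r.move_l([.416,.203,.30],v=.2);r.movep([.37,-.05,.32],rv(P));r.movep([.40,-.30,.32],rv(P))
    r.movep([*cell(1,-1),.25],rv(P+CY));place(cell(1,-1))
print(sensors.observe()["time_s"])
```

```text
jar top expected px [316.47500522 194.86883955]
0.607
placed False [ 0.5936 -0.4232  0.0222] 0.6040919983527211 t 41.7
42.9083
```

```bash
cat > keg.py <<'E'
from h import *
R=.07
def K(contact,phi,th,side):
    "keg pose leaning th on side (-1 near,+1 far) with that rim point at contact"
    M=Ro.from_euler("z",phi).as_matrix()@Ro.from_euler("y",side*th).as_matrix()
    return M,np.array([*contact,-.0005])+M@[-side*R,0,0]
class Walk:
    def __init__(s,c,yaw,psi,zt): s.c=np.array(c,float);s.yaw=yaw;s.g=Ro.from_euler("z",psi-yaw).as_matrix()@D;s.zt=zt
    def tool(s,M,t): return t+M@[0,0,s.zt],Ro.from_matrix(M@s.g).as_rotvec()
    def plan(s,side,phi,th=.17,n=5):
        u=lambda a:np.array([np.cos(a),np.sin(a)])
        ct=s.c+side*R*u(s.yaw);P=[(s.yaw,th/2),(s.yaw,th)]+[(a,th) for a in np.linspace(s.yaw,phi,n+1)[1:]]+[(phi,th/2),(phi,0)]
        out=[s.tool(*K(ct,a,t,side)) for a,t in P]
        s.yaw=phi;s.c=ct-side*R*u(phi);return out
E
python3 - <<'E'
from keg import *
ph=.315
w=Walk((.433,-.1145),0,np.pi,.143)
A=[w.plan(*x) for x in[(-1,ph),(1,-ph),(-1,ph),(1,-ph),(-1,ph)]]
print(w.c)
r.movep([.40,-.30,.32],rv(np.pi));eoat.gripper_to(.8,f_grip=60)
r.movep([.433,-.1145,.24],rv(np.pi))
bad=[(i,j) for i,a in enumerate(A) for j,(p,o) in enumerate(a) if r.ik(p,o) is None];print("bad",bad,sensors.observe()["joints"].round(2))
if not bad:
    print(r.move_l([.433,-.1145,.143],v=.1,until_force=12));eoat.gripper_to(.3)
    s=sensors.observe();print(s["grip_width"],s["grasp_force"],s["wrist_force"].round(1),s["ee_pos"])
    for p,o in A[0]:
        r.move_l(p,v=.06,frame=o);s=sensors.observe();print(s["time_s"],s["wrist_force"].round(1),s["torque"].round(1),(s["ee_pos"]-p).round(4),round(s["grip_width"],3))
    save("s7",camera("scene"));save("t7",camera("top"))
E
```

```text
[0.42955575 0.08068438]
bad [] [ 0.64  0.1  -0.52  1.9   0.05  1.16  1.67]
False
0.5057153619748285 59.99923825263977 [-0.5  8.7  6.1] [ 0.4337067  -0.11181077  0.14369806]
47.5167 [ 3.9  3.5 -8.1] [ 1.5 -0.6 -0.1] [-0.0005  0.0007 -0.0001] 0.505
47.8917 [  2.2   0.9 -10.9] [0.5 0.2 0. ] [-0.0013 -0.0003 -0.0007] 0.501
48.1417 [  1.4  -0.9 -12.2] [-0.2  0.7  0. ] [-0.0006 -0.0003 -0.0009] 0.501
48.3917 [  1.1  -1.  -15.4] [-0.4  0.9 -0. ] [-0.0009 -0.0002 -0.0008] 0.502
48.6417 [ -0.    0.  -17.9] [-0.3  1.1  0.1] [-0.0009 -0.0001 -0.0007] 0.504
48.8917 [ -0.6   0.1 -18. ] [-0.3  1.  -0. ] [-0.0004 -0.     -0.0004] 0.502
49.1417 [ -0.1  -0.7 -16.9] [-0.4  1.   0. ] [-0.0002 -0.0001 -0.0002] 0.505
49.5167 [ -0.1  -0.6 -18.6] [-0.1  0.7  0. ] [0.0009 0.0006 0.    ] 0.506
49.8917 [-8.8  0.2 -0.1] [0.3 1.8 0. ] [-0.0007 -0.0003  0.0011] 0.502
```

```bash
sed -i 's/-\.0005\]/-.0005 if th<.01 else -.0035]/' keg.py
python3 - <<'E'
from keg import *
ph=.315
w=Walk((.433,-.1145),0,np.pi,.143)
A=[w.plan(*x) for x in[(-1,ph),(1,-ph),(-1,ph),(1,-ph),(-1,ph)]]
for p,o in A[1]:
    r.move_l(p,v=.06,frame=o);s=sensors.observe();print(s["time_s"],s["wrist_force"].round(1),s["torque"].round(1),(s["ee_pos"]-p).round(4),round(s["grip_width"],3))
    if len(A[1])-2==[i for i,q in enumerate(A[1]) if q[0] is p][0]+1: save("s8",camera("scene"))
a=cv2.imread("pics/s7.png")[180:330,200:320];b=cv2.imread("pics/s8.png")[180:330,200:320]
cv2.imwrite("pics/c8.png",cv2.resize(np.hstack([a,b]),(800,500)))
E
```

```text
50.35 [-13.9  -0.4  24.3] [ 0.4  3.6 -0. ] [ 0.0003 -0.0006  0.0037] 0.507
50.725 [-8.8 -0.6 18.7] [ 0.1  2.9 -0.1] [ 0.0006 -0.0005  0.0035] 0.504
51.0 [-7.3 -0.2 13. ] [-0.1  2.  -0.1] [ 0.0006 -0.0009  0.0032] 0.501
51.275 [-6.8 -1.3 11. ] [-0.3  1.5 -0.1] [ 0.0009 -0.001   0.0031] 0.501
51.55 [-5.9 -0.1  7.9] [-0.3  1.1 -0.1] [ 0.0011 -0.001   0.0029] 0.5
51.825 [-4.2 -0.9  5.9] [-0.4  0.7 -0.1] [ 0.0013 -0.001   0.0027] 0.504
52.1 [-3.9 -0.9  8.3] [-0.4  0.7 -0.1] [ 0.0014 -0.0009  0.0025] 0.506
52.525 [-6.   1.5  9.7] [ 0.2  1.  -0.1] [ 0.0005 -0.0002  0.0021] 0.505
52.8833 [ 2.9 -0.1 -9.6] [ 1.  -0.7 -0.2] [ 0.0004 -0.      0.0005] 0.506
```

View pics/c8.png

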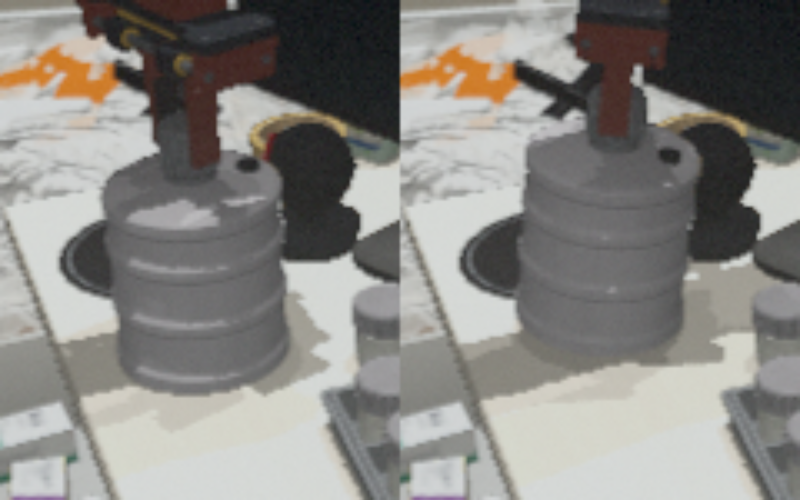

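Left, the keg after swing 1; right, leaning on its far edge with the dot swung round. It walks as planned, so I'll continue.

Run:
```python
from keg import *
ph=.315
w=Walk((.433,-.1145),0,np.pi,.143)
A=[w.plan(*x) for x in[(-1,ph),(1,-ph),(-1,ph),(1,-ph),(-1,ph)]]
for k in(2,3,4):
  for p,o in A[k]:
    r.move_l(p,v=.06,frame=o);s=sensors.observe();print(s["time_s"],s["wrist_force"].round(1),(s["ee_pos"]-p).round(4))
eoat.gripper_to(.8);q=sensors.observe()["ee_pos"]
r.move_l([q[0],q[1],.27],v=.15);r.movep([.37,-.05,.32],rv(np.pi/2));r.movep([.40,-.30,.32],rv(np.pi/2))
im=camera("top");save("t9",im);p=camera_params("top");print(sensors.observe()["time_s"])
for P in[(.4296,.0807,.201),(.557,-.17,.056)]: print(pix(p,np.array(P)))
```

```text
53.2417 [ 4.8 -1.6  5.3] [ 0.0029 -0.0007  0.0021]
53.6167 [ 3.9 -1.   6.9] [ 0.0027 -0.0004  0.0019]
53.8917 [ 4.1 -2.8  8. ] [ 0.0031 -0.0005  0.0016]
54.1667 [ 3.8 -1.4  7.9] [ 0.0031 -0.0005  0.0016]
54.4417 [ 3.5 -1.9  6.8] [ 0.0029 -0.0004  0.0015]
54.7167 [ 3.7 -0.9  7.4] [ 0.0029 -0.0004  0.0015]
54.9917 [ 3.6 -0.   7.3] [ 0.0028 -0.0002  0.0014]
55.3667 [ 5.3 -0.8  7.3] [0.0037 0.0002 0.0011]
55.725 [-4.8 -7.2 12.5] [ 0.     -0.0022  0.0003]
56.0833 [-14.4  -6.9  35.2] [-0.0004 -0.0023  0.0023]
56.4583 [-10.4  -5.7  30.8] [-0.0001 -0.0021  0.0024]
56.7333 [-8.3 -4.4 26.7] [-0.0004 -0.0019  0.0021]
57.0083 [-7.9 -3.6 24.5] [-0.0004 -0.0015  0.0019]
57.2833 [-6.4 -2.9 22.2] [-0.0002 -0.0011  0.0017]
57.5583 [-6.6 -1.2 20.5] [-0.0001 -0.0007  0.0015]
57.8333 [-5.8 -0.3 17.9] [ 0.0001 -0.0002  0.0014]
58.2083 [-7.2  1.6 13.2] [-0.0015  0.0004  0.0005]
58.5667 [ 4.  -2.2 -1.3] [ 0.0005 -0.0006  0.0001]
58.925 [ 5.5 -4.1  8.3] [ 0.0027 -0.0005  0.0017]
59.3 [ 4.9 -3.4  6.6] [ 0.002  -0.0002  0.0013]
59.575 [ 4.  -3.5  7.4] [ 0.0023 -0.0004  0.0011]
59.85 [ 4.2 -3.   7.5] [ 0.0021 -0.0005  0.0009]
60.125 [ 3.9 -3.2  6.9] [ 0.0021 -0.0005  0.0009]
60.4 [ 3.5 -3.1  6.4] [ 0.002  -0.0004  0.0008]
60.675 [ 4.5 -2.4  5.8] [ 0.0019 -0.0004  0.0007]
61.05 [ 4.9 -1.9  6.6] [0.0032 0.0004 0.0007]
61.4083 [ 2.8 -3.6 -3.4] [ 0.0001 -0.0009 -0.001 ]
65.4167
[198.37596398 292.34145172]
[311.11632307 245.10108742]
```

```bash
python3 -c "
import cv2
a=cv2.imread('pics/t9.png')[190:340,140:480];cv2.imwrite('pics/c9.png',cv2.resize(a,(800,353),interpolation=cv2.INTER_CUBIC))"
```

```text
(no output)
```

View pics/c9.png

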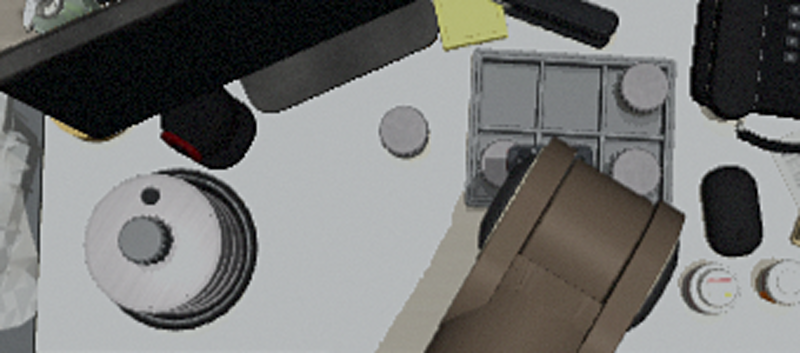

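The keg stands on the mat with its cap at top-view (201.6,292), about 7 mm from the mat's centre. The last jar is unmoved at (311.7,245.7). I'll pick it with the gripper aligned to the monitor.

Run:
```python
from h import *
print("keg",onz(camera_params("top"),201.6,292,.201))
P=.44+np.pi;Q=np.pi/2+CY
r.movep([.47,-.22,.2],rv(P))
w=pick((.556,-.173),psi=P);print(w)
if .57<w<.65:
    r.move_l([.47,-.22,.16],v=.2);r.movep([.47,-.30,.16],rv(Q));place(cell(1,0))
r.movep([.40,-.30,.32],rv(Q));r.movep([.26,-.57,.25],rv(.43))
save("t10",camera("top"));print(sensors.observe()["time_s"])
a=cv2.imread("pics/t10.png")[190:340,140:480];b=cv2.imread("pics/t10.png")
cv2.imwrite("pics/c10.png",cv2.resize(a,(800,353),interpolation=cv2.INTER_CUBIC))
```

```text
keg [0.43037279 0.0733354  0.201     ]
0.608
placed False [ 0.5968 -0.354   0.0221] 0.6083582803581786 t 74.05
77.5333
```

View pics/c10.png

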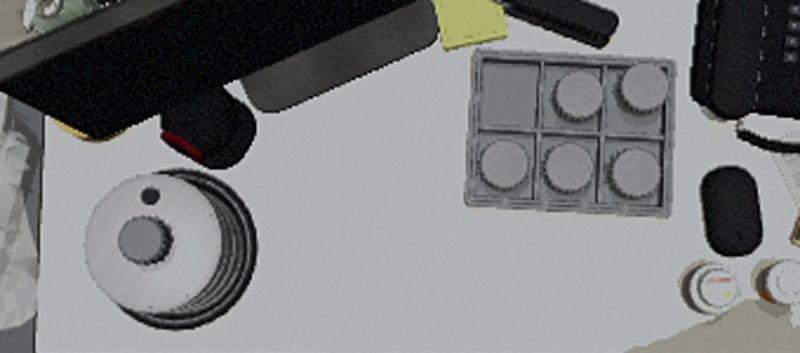

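All jars are in the crate, but the back-right lid at crop (641,88) sits slightly off the others. I'll check its height and tilt numerically across two views.

Run:
```python
from h import *
r.movep([.47,-.36,.30],rv(0))
pw=camera_params("wrist");iw=camera("wrist");save("w11",iw);pt=camera_params("top")
it=cv2.imread("pics/t10.png")[:,:,::-1]
def circ(im,p,P,rmm):
    u,v=pix(p,P);d=-(p["view"][2,:3]@P+p["view"][2,3]);R=p["camera_matrix"][0,0]*rmm/d;m=int(R*2)
    x0,y0=int(u)-m,int(v)-m;x0=max(x0,0);y0=max(y0,0)
    a=cv2.resize(cv2.cvtColor(np.ascontiguousarray(im[y0:y0+2*m,x0:x0+2*m]),cv2.COLOR_RGB2GRAY),None,fx=4,fy=4,interpolation=cv2.INTER_CUBIC)
    h=cv2.HoughCircles(cv2.GaussianBlur(a,(9,9),0),cv2.HOUGH_GRADIENT,1,1000,param1=60,param2=12,minRadius=int(4*R*.88),maxRadius=int(4*R*1.1))
    return None if h is None else (h[0,0,0]/4+x0,h[0,0,1]/4+y0,h[0,0,2]/4/R,u,v)
for c in[(-1,1),(-1,0),(-1,-1),(1,0),(1,-1)]:
    P=np.array([*cell(*c),.061]);a=circ(it,pt,P,.027);b=circ(iw,pw,P,.027)
    print(c,P.round(3),None if a is None else np.round(a,1),None if b is None else np.round(b,1))
    if a and b: 
        X=tri([ray(pt,*a[:2]),ray(pw,*b[:2])]);print("   tri",X.round(4),"top@z",onz(pt,*a[:2],.061).round(3),"wr@z",onz(pw,*b[:2],.061).round(3))
```

```text
(-1, 1) [ 0.521 -0.281  0.061] [354.1 259.6   0.9 355.2 258.9] [246.1 152.9   0.9 246.8 153.9]
   tri [ 0.521  -0.2784  0.0488] top@z [ 0.519 -0.278  0.061] wr@z [ 0.522 -0.28   0.061]
(-1, 0) [ 0.518 -0.35   0.061] [381.6 261.1   0.9 382.8 260.2] [303.4 156.1   0.9 306.  157. ]
   tri [ 0.5172 -0.3473  0.0483] top@z [ 0.515 -0.347  0.061] wr@z [ 0.519 -0.347  0.061]
(-1, -1) [ 0.514 -0.419  0.061] [410.4 263.4   0.9 410.5 261.5] [353.6 146.1   1.1 364.9 160. ]
   tri [ 0.5236 -0.4257 -0.0599] top@z [ 0.509 -0.419  0.061] wr@z [ 0.53  -0.405  0.061]
(1, 0) [ 0.596 -0.354  0.061] [385.1 231.4   1.1 383.9 229.1] [316.1  84.9   1.  309.   84. ]
   tri [ 0.6021 -0.3623 -0.0049] top@z [ 0.591 -0.357  0.061] wr@z [ 0.596 -0.362  0.061]
(1, -1) [ 0.593 -0.423  0.061] [413.9 226.4   0.9 411.3 230.4] [380.4  76.9   1.  371.2  87.4]
   tri [ 0.5989 -0.4265  0.0916] top@z [ 0.603 -0.43   0.061] wr@z [ 0.604 -0.433  0.061]
```

Run:
```python
from h import *
r.movep([.52,-.40,.24],rv(0))
p=camera_params("wrist");im=camera("wrist");save("w12",im)
g=cv2.cvtColor(im,cv2.COLOR_RGB2GRAY)
for P in(np.array([.604,-.432,.061]),np.array([*cell(1,0),.061]),np.array([.514,-.419,.061])):
    u,v=pix(p,P);R=362*.027/-(p["view"][2,:3]@P+p["view"][2,3]);m=int(R*1.7);x0,y0=max(0,int(u)-m),max(0,int(v)-m)
    a=cv2.resize(g[y0:y0+2*m,x0:x0+2*m],None,fx=4,fy=4,interpolation=cv2.INTER_CUBIC)
    h=cv2.HoughCircles(cv2.GaussianBlur(a,(9,9),0),cv2.HOUGH_GRADIENT,1,20,param1=60,param2=10,minRadius=int(4*R*.85),maxRadius=int(4*R*1.25))
    print("exp",u.round(1),v.round(1),R.round(1))
    for c in h[0][:4]: print("  ",(c[0]/4+x0).round(1),(c[1]/4+y0).round(1),"r/R",(c[2]/4/R).round(2),onz(p,c[0]/4+x0,c[1]/4+y0,.061).round(3))
s0=int(pix(p,np.array([.604,-.432,.061]))[0]);v0=int(pix(p,np.array([.604,-.432,.061]))[1])
for dv in range(-60,70,6): print(v0+dv," ".join(f"{im[max(0,v0+dv),s0+k,1]:3d}" for k in range(-54,60,6)))
```

```text
exp 346.5 121.8 27.7
   341.9 119.9 r/R 0.98 [ 0.606 -0.427  0.061]
   336.9 120.1 r/R 1.14 [ 0.606 -0.423  0.061]
   347.4 118.4 r/R 1.07 [ 0.607 -0.433  0.061]
   340.6 125.9 r/R 1.15 [ 0.6   -0.426  0.061]
exp 266.8 130.0 27.5
   274.6 128.1 r/R 0.99 [ 0.598 -0.362  0.061]
   278.4 133.1 r/R 1.14 [ 0.594 -0.365  0.061]
   277.6 123.4 r/R 1.2 [ 0.603 -0.365  0.061]
   268.1 125.1 r/R 1.18 [ 0.601 -0.355  0.061]
exp 332.2 212.2 25.8
   333.6 212.9 r/R 0.98 [ 0.513 -0.421  0.061]
   330.6 207.6 r/R 1.13 [ 0.519 -0.417  0.061]
   327.9 213.4 r/R 1.21 [ 0.513 -0.415  0.061]
   325.4 207.4 r/R 1.22 [ 0.519 -0.412  0.061]
61  40  20  12  27 228 233 232 232 233 232 233 234 232 231 234 232 233 232 102
67  60  40  46 136 233 233 233 234 232 232 233 233 233 232 233 232 233 233  25
73 233 234 234 233 233 232 234 233 232 231 233 231 233 233 232 233 232 233  17
79 234 233 233 233 233 234 234 232 233 232 232 232 234 232 233 233 233 235  15
85 150 160 140 157 158 157 155 152 148 143 156 178 216 223 229 232 232 237   7
91  73  78  89 141 150 154 158 157 142 134 146 146 135 140 164 234 233 111  27

[... 578 characters left out ...]
 101  86 119 120 120 117 188 178  91 138 186 188 233 231 151
145 109  70  90 103 108 103  86  86 117 111  95 103  46 103 193 192 233 232 230
151  72  83  77 103 104 102 102  85  83  87  84 106  58 102 170 170 232 234 233
157  81 103  59 103  99 103  99 102 106 103  99 103  88  93 173 167 234 233 230
163  63  69  53  90  89 104 101 103 108 105  99 106  93  90 170 169 234 233 233
169  78  80  79  88  94  98 100  99 104 102 100  87  88  89 171 168 233 233 233
175  90  91  65  92  90  89  87  89  92  87  92  91  93  85 168 169 233 232 234
181  92  90  72  88  93  92  89  89  91  87  89  75  89 102 169 165 232 234 233
187  89  77  72  93  87  90  72  80  74  91  88  53  81 152 170 166 234 233 231
```

The lid's apparent radius matches the other seated jars (r/R 0.98), so that jar stands on its cell floor, against the back wall. I'll retreat and hand in.

Run:
```python
from h import *
r.movep([.40,-.40,.32],rv(0));r.movep([.26,-.57,.25],rv(.43));r.dwell(.5)
s=sensors.observe();print(s["time_s"],s["wrist_force"].round(1));print(r.close_job())
```

```text
81.275 [ 0.1  0.9 -0.2]
the job is handed in; nothing more can be done
None
```

I walked the keg onto the mat in five rocking steps (about 7 mm off centre by the camera), put all five jars upright in the crate one to a cell, and handed the job in at 81 s; the system gave no verdict, and one jar rests against its cell's back wall.

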